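# Load the exposure unit and hold its key switch on

### The job

Slide the black plate tray along the rollers into the exposure unit until it is fully home against the stops in the bay, keeping it down on the rollers. Then take the red-headed key from the wooden tool block, push it all the way into the key switch on the yellow control box, wiggling it past the sticky pins, and only then turn it a quarter turn clockwise against its spring. Finish while still gripping the key and holding it turned; do not press the emergency stop or disturb anything else on the table.

Things in the scene. Friction and masses are not known exactly. Their poses are not given: they have to be found in the camera images.
- unit: white UV exposure unit, fixed; origin on the table under the middle of its bay mouth, y along the rollers into the bay, x across. Housing 140 high, y 0 to 190, x -108 to 132. Its roller infeed lies at y -336 to 0: freely turning rollers 20 across every 42, tops 60 high, between aluminium rails 143 apart, 78 high
- bay_mouth (a point): middle of the bay's mouth, on the level of the rollers' tops, 60 above the table; axes as the unit's: y along the rollers into the bay, x across, z up. The bay is 148 wide, 64 high above the rollers and 115 deep to two rubber stops. Nothing clamps the tray; the rollers turn very freely, so a tray pushed fast coasts or bounces
- tray_centre (a point): centre of the black open plate tray with a green plate in it, about 0.5 kg, on the rollers outside the bay: 135 across (x), 150 long (y, towards the bay), 50 high, walls 6. The point is 25 above its underside; the rear wall, to push on, is 75 behind it in -y. Home against the stops the point is 40 past the mouth in y and 35 of the tray still stands out
- tray: the same tray, origin at the centre of its underside
- key_grip (a point): centre of the key's red head: 28 wide (key's x), 11 thick (y: grip across this), 34 high (z up). Below it a steel neck 20 x 8 x 10 high and a flat blade 12 wide (x), 4 thick (y), 28 long, nose rounded in its width. 40 g, same either way round. It stands upright and loose in the tool block's slot, shoulder on the block's top
- key_shoulder (a point): point on the key's axis at its shoulder, where neck meets blade: 27 below the head's centre, 28 above the blade's nose; axes as the key's
- key: the same key, origin at the nose of its blade, 55 below the head's centre
- tool_block: wooden tool block 60 (x) x 130 (y) x 85 high, fixed, origin at the centre of its underside. The key's slot (15 x 7, longer along the block's y) is in its top at y = -35; four upright etching tools, up to 50 tall, stick out of the top at y = 32 to 54
- control_box: yellow control box 190 (x) x 80 (y) x 62 high, fixed, origin at the centre of its underside. Along the middle of its top: key switch at x = -55 (end nearer the robot), green lamp at x = 8, red emergency stop at x = 65; a black cable gland sticks out 22 at its far end
- keyway (a point): mouth of the upward keyway in the switch's brass plug, 74 above the table. x along the slot (wide way of the blade), y across, z up; turns with the plug. Slot 14.4 x 6, 34 deep, long edges bevelled 3. Fully in, the key's shoulder rests on the mouth. Two pairs of sticky sprung pins, 10 and 19 deep, press on the blade's edges: 8 to 20 N straight down, less while the key is rocked a few degrees about its axis
- key_switch (a joint): turn of the switch's plug, rad: 0 at rest, grows clockwise seen from above, stop at 1.57. A spring turns it back: about 0.02 N m at 0, 0.08 N m at the stop. The key has about 0.17 rad of play in the slot
- estop (a joint): red mushroom emergency stop, 40 across, its top 90 above the table: m pressed in, 0 released, 0.006 fully in; leave it alone
- water_bottle: clear water bottle with a blue cap, 64 across, 200 high, bystander, origin at the centre of its underside
- sports_bottle: grey sports bottle, 72 across, 220 high, bystander, origin at the centre of its underside
- paint_palette: round black watercolour tin, 110 across, 27 high, bystander, origin at the centre of its underside
- eraser: white eraser 58 x 26 x 14, bystander, origin at the centre of its underside
- pencil: red pencil 165 long, 8 thick, lying along its x, bystander, origin at the centre of its underside
- ink_tin: short green ink tin, 68 across, 55 high, bystander, origin at the centre of its underside

How it is judged:
By the outcome, as a careful person would: the job done as asked, in the order asked, and still so for the second after the job is handed in, while the arm keeps its last pose, push and grip.
It also fails if it takes over 72 s, if anything falls off the work surface, if the arm or the gripper's body presses on something with over 40 N, if the wrist force passes 120 N, or if a joint passes its speed limit or range.

### The arm

A 6-joint arm with a two-finger parallel gripper is mounted at the origin on the work surface. World frame = base frame: x ahead of the robot, y to its left, z up, the work surface at z = 0. Lengths are in mm, angles in rad, forces in N, time in s.
With the tool pointing down it reaches from about 350 to 875 mm from the base axis. Payload 4.2 kg.
Tool frame: the origin (TCP) lies at the very end of the fingers, on their centre line; the grasp point (between the pads) lies 19 mm behind it; z points along the fingers, y is the line along which they close (so a half turn about z gives the same grasp; the last joint's range is limited). The gripper opens to 85 mm and grips with 20 to 120 N. Pads are 22 mm wide; open, the fingers measure 114 mm over their backs; the gripper's body (76 mm by 85 mm) begins 54 mm behind the grasp point. The pads swing forward as they close: fully open they stand 13 mm farther back than shut.
Start: joints at [1.521, 0.385, 0.008, 0, -1.194, -0.259], TCP at [189.915, 595.425, 209.812] pointing down, gripper open.
Joint ranges: [-3.14, 3.14], [-1.21, 2.06], [-1.07, 1.41], [-3.16, 2.05], [-2.99, -0.16], [-3.1, 3.1]. Speed limits (rad/s): [2.79, 2.79, 3.14, 3.14, 3.14, 3.14].

### API

Orientations are given as a unit quaternion [x, y, z, w].
In Python, from bench import arm gives the robot as it stands.
- The arm moves only by the tool servo_tool, never from a script. Its argument "rows" is a list that holds one entry, the list of rows, each a list of 7 numbers: the finger opening in mm, from 0 to 85.4, then the shift along the tool's x, y, z in mm, then the turn, a rotation vector about the tool's x, y, z in rad. A call has 1 to 10 rows; each row is the pose to reach, as a shift and turn from the pose commanded when the call began, along the tool's axes at that moment; what a row does not reach only later rows make up. A row lasts 1/8 s, in which the tool goes at most 62.5 mm and 10.7 degrees, less where a joint would pass 70% of its speed; a pose out of reach is approached as far as the arm can. A call with a gripper value outside its range is refused whole. The fingers move at their own pace and stop on an object; the grip force is fixed at half the most. Time passes only in rows, so rows that repeat a pose let the fingers close. It gives the time, the measured TCP pose, the force, the opening and the grip force at its end, in the units of the state.
- arm.read_state(): the state, without advancing time (a new reading comes with each control period).
- arm.get_image(name): name is "scene" or "side" or "wrist"; returns the picture (384x512x3 uint8, red, green, blue); there is no depth.
- arm.camera_params(name): a dict with "intrinsics" (3x3 intrinsics, pixels), "R" (3x3) and "t" (3): a world point X has camera coordinates R X + t. Camera axes: x right, y down, z forward; pixel columns grow to the right and rows downward; lengths in mm; the calibration is good to about 2 mm. A picture is of the moment at which its call begins: read the wrist's pose just before it. camera_params takes no time and is no camera call; for the wrist camera it gives the pose at the moment of the call.
- arm.job_done(): hands the job in; it is judged then, once.
The state is a dict: "clock": time; "joints": joint angles; "joint_vel": joint speeds; "joint_efforts": joint torques, N m; "position": TCP position; "ee_rot": TCP orientation; "contact_force": force on the tool from outside, world axes, zero at the start; "wrist_torque": the same for the moment, N m; "gripper_width": finger opening in mm; "grasp_force": force on a finger pad.
Only numpy, scipy, OpenCV 4.12 (cv2) and the standard library are available. Lean on these libraries where they do the work, as an engineer would, in place of code of your own. Each camera call takes 0.05 s, during which the arm holds its last target. There are 200 camera calls.

## Working session

There is one attempt and no reset: what is moved stays moved. The work goes in short steps, Python scripts to look and compute and a tool call to move; the robot and the scene stay as the last step left them, time stands still between calls to the robot, and variables do not carry over. Pictures are saved under pics/ and viewed, at most 12 in all, crops included, and the job is handed in when it is done.

Besides the shell and the picture viewer there is one more tool, called after "Call:" by a JSON object that holds its "method" and its "body", one argument or row to a line. servo_tool: Moves the arm, as the interface text tells. Its arguments: {"type":"object","properties":{"rows":{"type":"array"}},"required":["rows"]}

```bash
ls; mkdir -p pics
python3 - <<'E'
from bench import arm
import cv2
for n in("scene","side"):
    im=arm.get_image(n); cv2.imwrite(f"pics/{n}0.png",cv2.resize(im[:,:,::-1],(800,600),interpolation=cv2.INTER_CUBIC))
    p=arm.camera_params(n);print(n,p)
print(arm.read_state())
E
```

```text
pics
scene {'intrinsics': array([[491.55369549,   0.        , 251.08916575],
       [  0.        , 491.55369549, 194.85031084],
       [  0.        ,   0.        ,   1.        ]]), 'R': array([[-0.26449162,  0.96415264,  0.02130421],
       [ 0.62332095,  0.18776585, -0.75908825],
       [-0.73587715, -0.18749312, -0.65063904]]), 't': array([ 142.01458467, -261.8063876 , 2020.17387893])}
side {'intrinsics': array([[485.5533058 ,   0.        , 257.21871639],
       [  0.        , 485.5533058 , 187.42405051],
       [  0.        ,   0.        ,   1.        ]]), 'R': array([[ 0.72168431, -0.6922151 , -0.00316442],
       [-0.53808303, -0.55810291, -0.63165481],
       [ 0.43547492,  0.45755809, -0.77524331]]), 't': array([-386.42134863,  334.03769939, 1230.48266332])}
{'clock': 0.1, 'joints': array([ 1.52060735e+00,  3.85489946e-01,  6.76566192e-03, -4.26832468e-04,
       -1.19403361e+00, -2.58583315e-01]), 'joint_vel': array([-0.00216809, -0.00061302,  0.00374571,  0.0020038 ,  0.00018315,
        0.00105396]), 'joint_efforts': array([-6.62626771e-04, -3.93322599e+01,  1.88928813e+01,  4.19799104e+00,
       -2.61877765e-03,  5.50526153e-06]), 'position': array([189.75702176, 594.89790061, 208.82727743]), 'ee_rot': array([ 9.88093510e-01, -1.53851274e-01, -9.52843120e-05,  9.96096243e-04]), 'contact_force': array([-0.48232318,  0.0701511 ,  0.15042967]), 'wrist_torque': array([ 0.04167752, -0.02520253, -0.00058188]), 'grasp_force': 0.0, 'gripper_width': 85.46374121287299}
```

View pics/scene0.png

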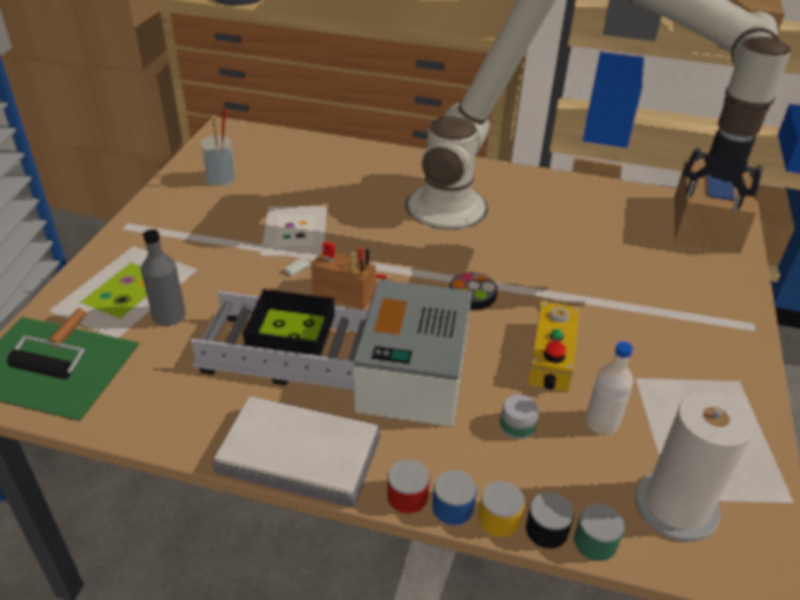

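View pics/side0.png

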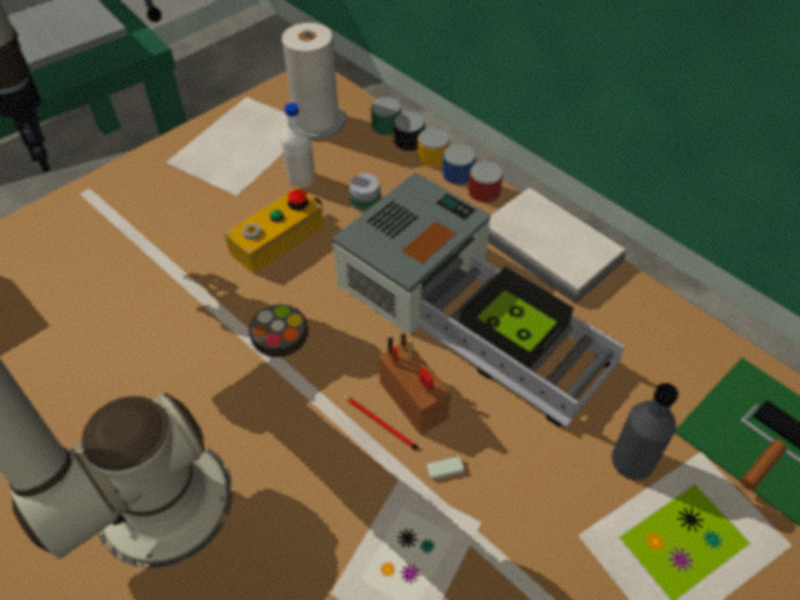

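```bash
cat > h.py <<'E'
import numpy as np
from bench import arm
def ray(n,uv,s=1.5625,p=None):
    p=p or arm.camera_params(n);K,R,t=p["intrinsics"],p["R"],p["t"]
    d=R.T@np.linalg.inv(K)@np.array([(uv[0]+.5)/s-.5,(uv[1]+.5)/s-.5,1]);return -R.T@t,d/np.linalg.norm(d)
def onz(n,uv,z,s=1.5625,p=None):
    c,d=ray(n,uv,s,p);return c+d*(z-c[2])/d[2]
def tri(a):
    A=0;b=0
    for n,uv in a:
        c,d=ray(n,uv);P=np.eye(3)-np.outer(d,d);A=A+P;b=b+P@c
    return np.linalg.solve(A,b)
def proj(n,X,s=1.5625,p=None):
    p=p or arm.camera_params(n);q=p["intrinsics"]@(p["R"]@np.asarray(X,float)+p["t"]);return (q[:2]/q[2]+.5)*s-.5
E
python3 - <<'E'
from h import *
np.set_printoptions(precision=1,suppress=True)
print("key",tri([("side",(427,378)),("scene",(329,250))]))
print("switch",tri([("side",(252,231)),("scene",(558,315))]))
for n,pts in dict(side=[(462,307),(508,268),(572,311),(535,362)],scene=[(258,293),(333,297),(325,352),(246,347)]).items():
    for p in pts:print(n,"tray",onz(n,p,110)[:2])
for n,pts in dict(side=[(420,176),(488,214),(410,265),(335,240)],scene=[(375,284),(470,290),(458,375),(357,362)]).items():
    for p in pts:print(n,"unit",onz(n,p,140)[:2])
for n,pts in dict(side=[(252,231),(277,215),(298,198)],scene=[(558,315),(557,336),(555,350)]).items():
    for p,z in zip(pts,(74,75,88)):print(n,"box",onz(n,p,z)[:2])
print("rail ends",onz("side",(620,349),78),onz("side",(568,417),78),onz("scene",(219,293),78),onz("scene",(197,345),78))
print("tools", onz("side",(391,345),120),onz("side",(430,428),0))
import cv2
# crops
def crop(n,x,y,w,h,W,H):
    im=arm.get_image(n);return cv2.resize(im[y:y+h,x:x+w,::-1],(W,H),interpolation=cv2.INTER_CUBIC)
a=crop("side",210,110,200,165,800,660)[:600]
cv2.imwrite("pics/sidecrop.png",a)
E
```

```text
key [ 418.6 -179.7  111.2]
switch [434.5 327.8  65.3]
side tray [ 568.8 -118.2]
side tray [ 696.1 -114.3]
side tray [ 701.3 -258.4]
side tray [ 571.5 -282.7]
scene tray [ 596.9 -269.5]
scene tray [ 565.  -119.9]
scene tray [720.5 -83. ]
scene tray [ 750. -229.]
side unit [731.5 152.6]
side unit [749.6 -13.1]
side unit [553.   -2.6]
side unit [496.1 137.6]
scene unit [535.8 -40.1]
scene unit [499.  146.9]
scene unit [737.6 171.5]
scene unit [757.4  -8.7]
side box [430.3 321.1]
side box [493.2 321.3]
side box [547.3 318.7]
scene box [445.6 326.8]
scene box [511.6 331.6]
scene box [567.5 331.7]
rail ends [ 718.6 -356.7   78. ] [ 546.9 -378.4   78. ] [ 585.6 -365.1   78. ] [ 741.9 -338.2   78. ]
tools [417.7 -96.2 120. ] [ 403.  -207.6    0. ]
```

View pics/sidecrop.png

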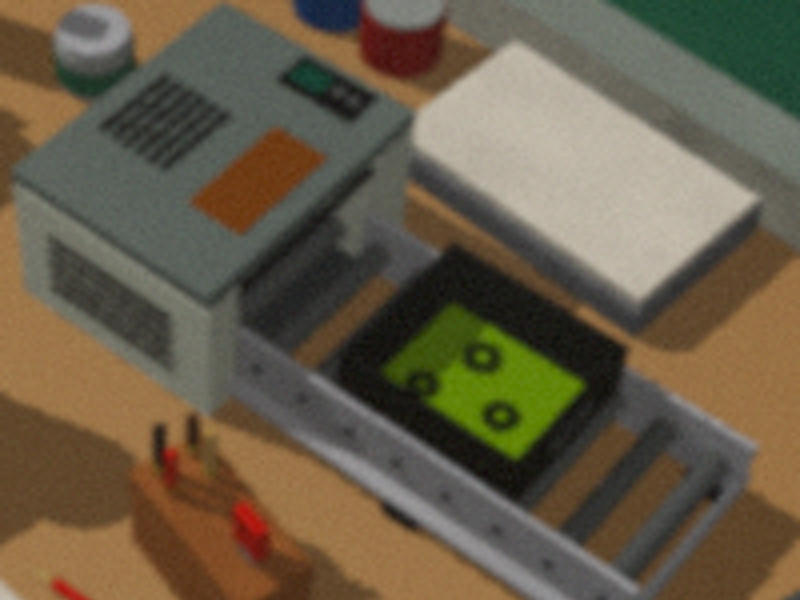

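Run:
```python
from h import *
from scipy.optimize import least_squares
np.set_printoptions(precision=3,suppress=True)
C=lambda u,v:((210+(u+.5)/4)*1.5625-.5,(110+(v+.5)/4)*1.5625-.5)
def fit(obs,z,x0):
    def f(q):
        c,s=np.cos(q[2]),np.sin(q[2])
        return np.concatenate([proj(n,[q[0]+c*x-s*y,q[1]+s*x+c*y,z])-uv for n,uv,(x,y) in obs])
    r=least_squares(f,x0,loss='soft_l1',f_scale=2);print(r.x,r.fun.round(1));return r.x
loc=[(-108,190),(132,190),(132,0),(-108,0)]
S=[C(15,175),C(228,5),C(412,115),C(213,300)]
o=[("side",u,l) for u,l in zip(S,loc)]
fit(o,140,[620,-20,0])
o+=[("scene",(375,284),loc[3]),("scene",(470,290),loc[0]),("scene",(357,362),loc[2])]
fit(o,140,[620,-20,0])
loc=[(-67.5,75),(67.5,75),(67.5,-75),(-67.5,-75)]
o=[("side",u,l) for u,l in zip([C(340,368),C(455,247),C(628,350),C(520,498)],loc)]
fit(o,110,[640,-190,0])
o+=[("scene",u,l) for u,l in zip([(333,297),(325,352),(246,347),(258,293)],loc)]
fit(o,110,[640,-190,0])
print("key/box side")
print(onz("side",C(250,530),112),onz("side",C(130,465),85),onz("side",C(313,570),85))
for p in [(0,0,0),(600,-300,150)]: print(proj("side",p),proj("scene",p))
```

```text
[620.253 -36.178   0.098] [-1.1 -0.8 -1.  -1.1  4.  -0.3  0.1  1.9]
[624.566 -31.608   0.115] [-1.5 -1.8 -3.  -2.9  2.7 -3.2  0.8 -0.3  0.7 -5.9 -0.7 -1.3 -3.9 -1.5]
[ 629.348 -194.134    0.112] [-0.8 -0.8 -1.4  1.6  1.3  2.5  0.7 -6.1]
[ 635.011 -188.524    0.145] [ -0.7  -2.9  -3.4  -1.5   0.4  -2.5   2.2 -10.3  -0.7  -2.7  -5.6 -12.7
  -3.7 -15.4   2.1  -5.6]
key/box side
[ 416.019 -180.121  112.   ] [407.014 -75.58   85.   ] [ 436.435 -218.068   85.   ]
[163.93  499.089] [446.601 205.198]
[557.681 344.52 ] [241.36  275.754]
```

Call:
{"method": "servo_tool", "body": {
  "rows": [
    [[45,50,30,-40,0,0,0],[45,100,60,-70,0,0,0],[45,150,90,-90,0,0,0],[45,200,120,-90,0,0,0.1],[45,250,150,-90,0,0,0.2],[45,300,180,-90,0,0,0.3],[45,310,187,-90,0,0,0.4],[45,310,187,-90,0,0,0.4],[45,310,187,-90,0,0,0.4]]
  ]
}}

```text
clock: 1.27
position: [428.0, 323.5, 299.6]
ee_rot: [0.938, -0.346, -0.0, 0.0]
contact_force: [0.6, 0.2, -0.3]
gripper_width: 45.1
grasp_force: 0.0
```

```bash
cat > w.py <<'E'
from h import *
import cv2,sys,pickle
np.set_printoptions(precision=3,suppress=True)
s=arm.read_state();p=arm.camera_params("wrist");im=arm.get_image("wrist")
from scipy.spatial.transform import Rotation as Ro
R=Ro.from_quat(s["ee_rot"]).as_matrix()
print(s["clock"],s["position"],"theta",np.arctan2(R[1,0],R[0,0]),"z",R[:,2],"j",s["joints"],"F",s["contact_force"],s["gripper_width"])
cv2.imwrite(f"pics/{sys.argv[1]}.png",cv2.resize(im[:,:,::-1],(800,600),interpolation=cv2.INTER_CUBIC))
pickle.dump(p,open(f"pics/{sys.argv[1]}.pkl","wb"))
E
python3 w.py w1
python3 - <<'E'
from h import *
print("bottle",onz("side",(635,468),0),"palette",onz("side",(278,325),27))
E
```

```text
1.275 [428.013 323.497 299.591] theta -0.7068621294661336 z [-0. -0. -1.] j [ 0.949  0.181 -0.052 -0.    -1.338 -0.085] F [ 0.615  0.231 -0.3  ] 45.13347646039101
bottle [ 595.52613897 -497.00486948    0.        ] palette [340.90292287 132.5170338   27.        ]
```

View pics/w1.png

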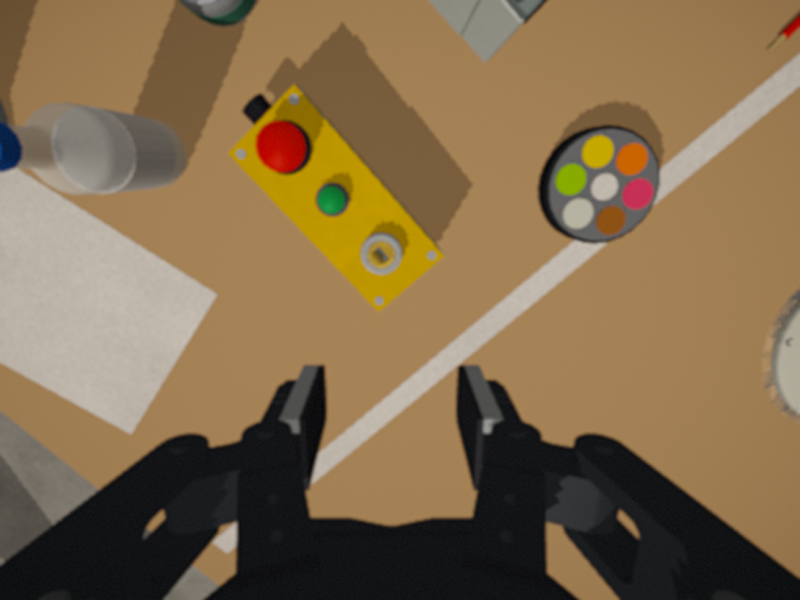

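Run:
```python
from h import *
import pickle,cv2
np.set_printoptions(precision=3,suppress=True)
p=pickle.load(open("pics/w1.pkl","rb"))
g=lambda u,z:onz("wrist",u,z,p=p)
k=g((381,254),74);l=g((332,199),72);e=g((282,147),88);print(k,l,e,np.linalg.norm(k-l))
c=[g(u,62) for u in[(295,85),(232,152),(380,310),(443,252)]];print(c)
d=c[0]+c[1]-c[2]-c[3];print("yaw",np.arctan2(d[1],d[0]),np.arctan2(*(e-k)[1::-1]), "bottle",g((95,150),100))
im=cv2.imread("pics/w1.png")[224:284,346:416];cv2.imwrite("pics/w1c.png",cv2.resize(im,(560,480),interpolation=cv2.INTER_CUBIC))
```

```text
[434.488 330.821  74.   ] [497.001 331.829  72.   ] [551.591 332.359  88.   ] 62.553038621591526
[array([583.401, 294.751,  62.   ]), array([580.803, 371.253,  62.   ]), array([393.373, 367.955,  62.   ]), array([398.038, 288.829,  62.   ])]
yaw 0.024729080435835132 0.013135067571260218 bottle [640.775 440.864 100.   ]
```

View pics/w1c.png

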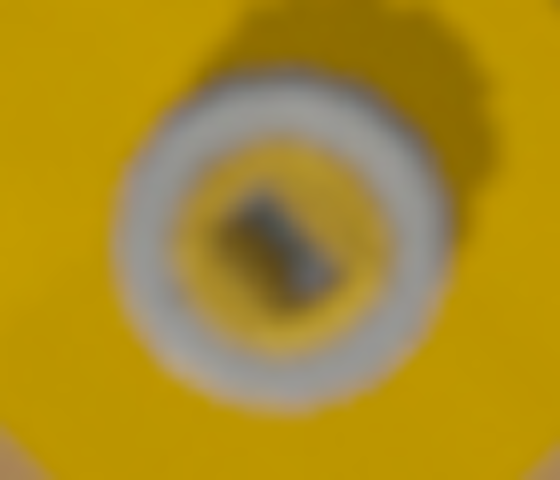

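Call:
{"method": "servo_tool", "body": {
  "rows": [
    [[45,60,30,0,0,0,0.08],[45,115,58,0,0,0,0.16],[45,170,86,0,0,0,0.24],[45,225,114,0,0,0,0.32],[45,280,142,0,0,0,0.4],[45,335,170,0,0,0,0.5],[45,390,198,0,0,0,0.6],[45,450,229,0,0,0,0.7],[45,505,257,0,0,0,0.76],[45,505,257,0,0,0,0.76]]
  ]
}}

```text
clock: 2.58
position: [645.4, -203.2, 297.4]
ee_rot: [0.741, -0.671, -0.001, 0.001]
contact_force: [0.9, 0.8, 0.4]
gripper_width: 45.1
grasp_force: 0.0
```

```bash
python3 w.py w2
```

```text
2.575 [ 645.441 -203.219  297.357] theta -1.4714467818083583 z [-0.003  0.    -1.   ] j [-0.067  0.439  0.308  0.    -1.442  0.166] F [0.902 0.752 0.352] 45.06146737374426
```

View pics/w2.png

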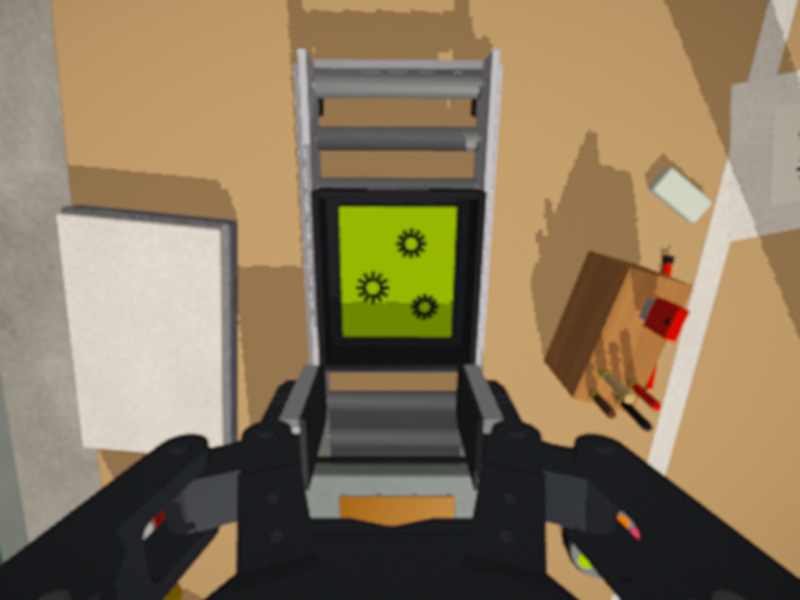

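Run:
```python
from h import *
import pickle
np.set_printoptions(precision=1,suppress=True)
p=pickle.load(open("pics/w2.pkl","rb"))
g=lambda u,z:onz("wrist",u,z,p=p)
print("rim RL,RR,FR,FL");c=[g(u,110) for u in[(315,192),(484,190),(477,368),(320,370)]];print(np.array(c))
r=[g(u,78) for u in[(302,50),(495,50),(480,345),(311,345)]];print(np.array(r))
ml=(r[0]+r[1])/2;mf=(r[2]+r[3])/2;print("axis angle",np.arctan2(-(mf-ml)[0],(mf-ml)[1]),ml,mf)
print("key",g((672,316),130), "blk",g((631,263),85),g((690,286),85))
```

```text
rim RL,RR,FR,FL
[[ 708.4 -251.4  110. ]
 [ 581.1 -265.6  110. ]
 [ 563.5 -119.   110. ]
 [ 696.7 -104.   110. ]]
[[ 728.5 -353.    78. ]
 [ 582.6 -367.7   78. ]
 [ 556.1 -127.7   78. ]
 [ 710.1 -112.5   78. ]]
axis angle 0.09307413665889125 [ 655.5 -360.3   78. ] [ 633.1 -120.1   78. ]
key [ 424.6 -186.6  130. ] blk [ 441.6 -217.5   85. ] [ 385.6 -202.7   85. ]
```

Call:
{"method": "servo_tool", "body": {
  "rows": [
    [[45,50,3,0,0,0,0],[45,93,6,20,0,0,0],[45,93,6,70,0,0,0],[45,93,6,120,0,0,0],[45,93,6,170,0,0,0],[45,93,6,205,0,0,0],[45,93,6,225,0,0,0],[45,93,6,225,0,0,0]]
  ]
}}

```text
clock: 3.62
position: [647.3, -291.4, 73.2]
ee_rot: [0.743, -0.669, -0.002, 0.001]
contact_force: [1.1, -0.8, 0.3]
gripper_width: 45.0
grasp_force: 0.0
```

Run:
```python
from h import *
import cv2
print(arm.read_state()["contact_force"])
def crop(n,x,y,w,h):
    im=arm.get_image(n);return cv2.resize(im[y:y+h,x:x+w,::-1],(600,450),interpolation=cv2.INTER_CUBIC)
cv2.imwrite("pics/c3.png",crop("side",230,110,180,135))
```

```text
[ 1.06072483 -0.76713882  0.34119663]
```

View pics/c3.png

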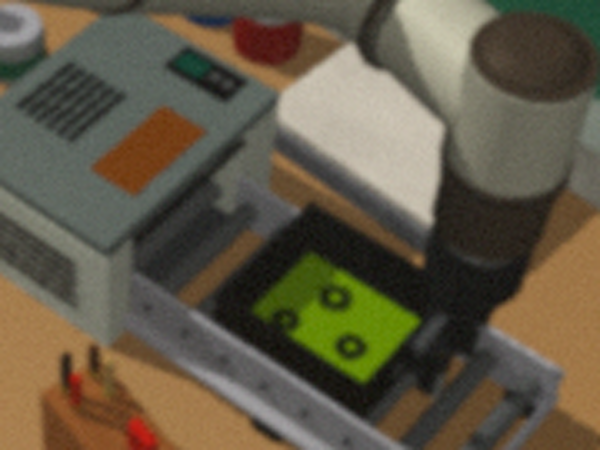

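Call:
{"method": "servo_tool", "body": {
  "rows": [
    [[45,-4,0,0,0,0,0],[45,-8,0,0,0,0,0],[45,-12,0,0,0,0,0],[45,-16,0,0,0,0,0],[45,-20,0,0,0,0,0],[45,-24,0,0,0,0,0],[45,-29,0,0,0,0,0],[45,-35,0,0,0,0,0],[45,-42,0,0,0,0,0],[45,-50,0,0,0,0,0]]
  ]
}}

```text
clock: 4.92
position: [643.0, -243.7, 74.8]
ee_rot: [0.742, -0.67, 0.0, -0.0]
contact_force: [0.7, 0.2, -0.4]
gripper_width: 45.3
grasp_force: 0.4
```

Call:
{"method": "servo_tool", "body": {
  "rows": [
    [[45,-9,0,0,0,0,0],[45,-18,0,0,0,0,0],[45,-27,0,0,0,0,0],[45,-36,0,0,0,0,0],[45,-45,0,0,0,0,0],[45,-54,0,0,0,0,0],[45,-63,0,0,0,0,0],[45,-72,0,0,0,0,0],[45,-81,0,0,0,0,0],[45,-90,0,0,0,0,0]]
  ]
}}

```text
clock: 6.18
position: [633.7, -154.0, 74.8]
ee_rot: [0.742, -0.67, 0.0, -0.0]
contact_force: [1.0, -0.4, 0.0]
gripper_width: 44.9
grasp_force: 0.4
```

Call:
{"method": "servo_tool", "body": {
  "rows": [
    [[45,-8,0,0,0,0,0],[45,-15,0,0,0,0,0],[45,-22,0,0,0,0,0],[45,-28,0,0,0,0,0],[45,-34,0,0,0,0,0],[45,-39,0,0,0,0,0],[45,-44,0,0,0,0,0],[45,-48,0,0,0,0,0],[45,-52,0,0,0,0,0],[45,-56,0,0,0,0,0]]
  ]
}}

```text
clock: 7.42
position: [628.0, -98.7, 74.8]
ee_rot: [0.742, -0.67, -0.0, 0.0]
contact_force: [0.1, -0.7, -1.0]
gripper_width: 45.0
grasp_force: 0.3
```

Call:
{"method": "servo_tool", "body": {
  "rows": [
    [[45,-3,0,0,0,0,0],[45,-6,0,0,0,0,0],[45,-9,0,0,0,0,0],[45,-12,0,0,0,0,0],[45,-14,0,0,0,0,0],[45,-16,0,0,0,0,0],[45,-18,0,0,0,0,0]]
  ]
}}

```text
clock: 8.3
position: [626.2, -80.9, 74.8]
ee_rot: [0.742, -0.67, 0.0, 0.0]
contact_force: [0.4, -0.7, -0.4]
gripper_width: 44.8
grasp_force: 0.3
```

Call:
{"method": "servo_tool", "body": {
  "rows": [
    [[45,-1.5,0,0,0,0,0],[45,-3,0,0,0,0,0],[45,-4.5,0,0,0,0,0]]
  ]
}}

```text
clock: 8.68
position: [625.7, -76.5, 74.8]
ee_rot: [0.742, -0.67, -0.0, -0.0]
contact_force: [-0.1, -0.3, -0.8]
gripper_width: 45.4
grasp_force: 0.3
```

Call:
{"method": "servo_tool", "body": {
  "rows": [
    [[45,-1,0,0,0,0,0],[45,-2,0,0,0,0,0],[45,-3,0,0,0,0,0],[45,-4,0,0,0,0,0]]
  ]
}}

```text
clock: 9.18
position: [625.5, -74.0, 75.0]
ee_rot: [0.742, -0.67, 0.001, 0.001]
contact_force: [1.8, -8.3, -0.6]
gripper_width: 44.7
grasp_force: 4.3
```

Call:
{"method": "servo_tool", "body": {
  "rows": [
    [[45,-1,0,0,0,0,0],[45,-2,0,0,0,0,0],[45,-3,0,0,0,0,0]]
  ]
}}

```text
clock: 9.55
position: [625.5, -73.8, 75.6]
ee_rot: [0.742, -0.671, 0.002, 0.002]
contact_force: [2.5, -18.0, -0.7]
gripper_width: 45.0
grasp_force: 8.7
```

Call:
{"method": "servo_tool", "body": {
  "rows": [
    [[45,-1,0,0,0,0,0],[45,-2,0,0,0,0,0],[45,-3,0,0,0,0,0]]
  ]
}}

```text
clock: 9.93
position: [625.5, -73.7, 76.3]
ee_rot: [0.742, -0.671, 0.003, 0.003]
contact_force: [4.2, -26.1, 0.1]
gripper_width: 45.0
grasp_force: 13.2
```

Call:
{"method": "servo_tool", "body": {
  "rows": [
    [[45,3,0,0,0,0,0],[45,6,0,0,0,0,0],[45,9,0,0,0,0,0],[45,11,0,0,0,0,0],[45,16,0,0,0,0,0],[45,26,0,0,0,0,0],[45,36,0,0,0,0,0],[45,36,0,-60,0,0,0],[45,36,0,-120,0,0,0],[45,36,0,-180,0,0,0]]
  ]
}}

```text
clock: 11.18
position: [628.1, -103.1, 256.8]
ee_rot: [0.742, -0.67, 0.0, 0.0]
contact_force: [0.7, 0.5, -0.2]
gripper_width: 45.2
grasp_force: 0.0
```

Call:
{"method": "servo_tool", "body": {
  "rows": [
    [[50,14,53,0,0,0,0.1],[50,28,106,0,0,0,0.2],[50,43,160,0,0,0,0.3],[50,58,214,0,0,0,0.37],[50,58,214,10,0,0,0.37],[50,58,214,10,0,0,0.37]]
  ]
}}

```text
clock: 11.92
position: [421.2, -182.2, 244.5]
ee_rot: [-0.606, 0.795, 0.0, -0.0]
contact_force: [0.4, -0.7, 0.4]
gripper_width: 50.0
grasp_force: 0.0
```

```bash
python3 w.py w4
```

```text
11.925 [ 421.17  -182.167  244.504] theta -1.8393371462001065 z [-0.  0. -1.] j [-0.053  0.071 -0.319 -0.    -1.181 -0.216] F [ 0.408 -0.701  0.435] 50.03347699058796
```

View pics/w4.png

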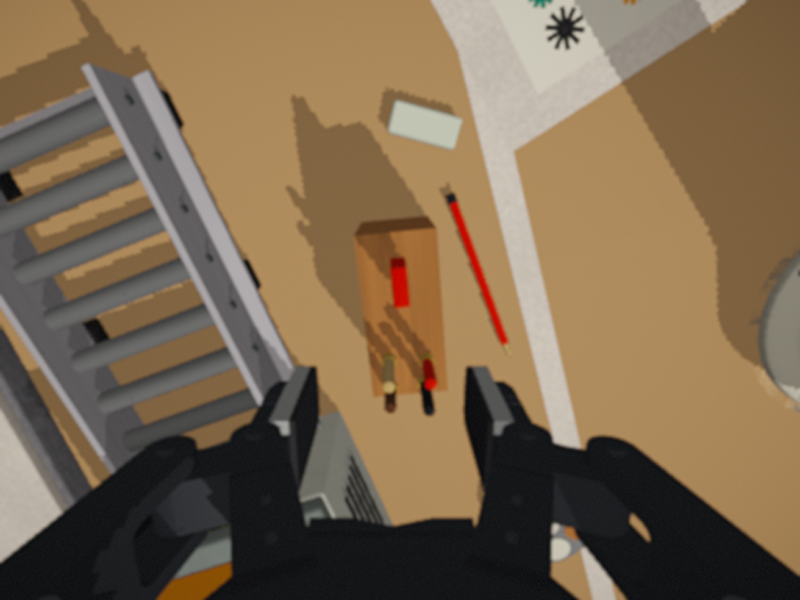

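Run:
```python
from h import *
import pickle,cv2
np.set_printoptions(precision=3,suppress=True)
p=pickle.load(open("pics/w4.pkl","rb"))
g=lambda u,z:onz("wrist",u,z,p=p)
k=g((400.5,286),129);print("key",k)
for a,b in[((356,236),(374,394)),((436,228),(446,388))]:
    d=g(a,85)-g(b,85);print(np.arctan2(d[1],d[0]),np.linalg.norm(d))
d=g((356,236),85)-g((436,228),85);print(np.arctan2(d[1],d[0])-np.pi/2,np.linalg.norm(d))
d=g((397.5,267),129)-g((402,306),129);print("head",np.arctan2(d[1],d[0]),np.linalg.norm(d))
m=(g((356,236),85)+g((436,228),85))/2;n=(g((374,394),85)+g((446,388),85))/2;print("by block",m+(n-m)*30/130,m,n)
h=cv2.cvtColor(cv2.imread("pics/w4.png"),cv2.COLOR_BGR2HSV)[240:320,370:430]
M=((h[...,0]<8)|(h[...,0]>172))&(h[...,1]>180)&(h[...,2]>140);print(cv2.minAreaRect(np.argwhere(M)[:,::-1].astype(np.float32)+[370,240] if 0 else (np.argwhere(M)[:,::-1]+[370,240]).astype(np.float32)))
```

```text
key [ 415.929 -180.052  129.   ]
-1.7481037122507388 126.94280779812023
-1.7473965705596635 127.36632557356052
-1.7397710417664605 57.555462873983814
head -1.7223746347285067 26.038769549190853
by block [ 416.029 -179.13    85.   ] [ 410.864 -208.015   85.   ] [433.247 -82.846  85.   ]
((399.56707763671875, 286.6036682128906), (40.19708251953125, 16.012571334838867), 83.6598129272461)
```

Call:
{"method": "servo_tool", "body": {
  "rows": [
    [[45,-1,6,30,0,0,-0.095],[45,-1,6,70,0,0,-0.095],[45,-1,6,105,0,0,-0.095],[45,-1,6,130,0,0,-0.095],[45,-1,6,145,0,0,-0.095],[45,-1,6,149.5,0,0,-0.095],[45,-1,6,149.5,0,0,-0.095],[25,-1,6,149.5,0,0,-0.095],[18,-1,6,149.5,0,0,-0.095]]
  ]
}}

```text
clock: 13.1
position: [416.4, -179.3, 95.9]
ee_rot: [-0.643, 0.766, -0.001, 0.001]
contact_force: [-1.0, -0.2, -0.2]
gripper_width: 18.1
grasp_force: 0.0
```

Call:
{"method": "servo_tool", "body": {
  "rows": [
    [[12,0,0,0,0,0,0],[0,0,0,0,0,0,0],[0,0,0,0,0,0,0],[0,0,0,0,0,0,0]]
  ]
}}

```text
clock: 13.6
position: [416.2, -179.4, 95.9]
ee_rot: [-0.643, 0.765, -0.0, 0.0]
contact_force: [-0.7, 1.1, 5.5]
gripper_width: 9.1
grasp_force: 60.7
```

Call:
{"method": "servo_tool", "body": {
  "rows": [
    [[0,0,0,-10,0,0,0],[0,0,0,-30,0,0,0],[0,0,0,-60,0,0,0],[0,0,0,-90,0,0,0],[0,0,0,-110,0,0,0],[0,0,0,-110,0,0,0]]
  ]
}}

```text
clock: 14.35
position: [416.7, -179.4, 206.7]
ee_rot: [-0.643, 0.766, -0.001, 0.001]
contact_force: [-0.0, 1.0, -0.4]
gripper_width: 9.0
grasp_force: 60.0
```

Call:
{"method": "servo_tool", "body": {
  "rows": [
    [[0,-51,7,0,0,0,-0.17],[0,-102,14,0,0,0,-0.34],[0,-153,21,0,0,0,-0.51],[0,-204,28,0,0,0,-0.68],[0,-255,35,0,0,0,-0.85],[0,-306,42,0,0,0,-1.02],[0,-357,49,0,0,0,-1.2],[0,-408,56,0,0,0,-1.38],[0,-459,63,0,0,0,-1.56],[0,-505,70,0,0,0,-1.73]]
  ]
}}

```text
clock: 15.6
position: [433.0, 331.5, 203.6]
ee_rot: [1.0, -0.004, -0.001, 0.001]
contact_force: [1.1, -0.2, 0.2]
gripper_width: 9.5
grasp_force: 59.9
```

Run:
```python
from h import *
from scipy.spatial.transform import Rotation as Ro
s=arm.read_state();R=Ro.from_quat(s["ee_rot"]).as_matrix();print(s["position"],np.arctan2(R[1,0],R[0,0]),s["joints"],s["gripper_width"])
```

```text
[433.03730448 331.49952418 203.5792259 ] -0.007795222857919682 [ 9.50430782e-01  2.55878901e-01 -1.96173952e-01 -5.69440401e-04
 -1.12155246e+00  6.12820380e-01] 9.497527029167415
```

Call:
{"method": "servo_tool", "body": {
  "rows": [
    [[0,0,0,20,0,0,-0.025],[0,0,0,40,0,0,-0.025],[0,0,0,55,0,0,-0.025],[0,0,0,55,0,0,-0.025],[0,0,0,55,0,0,-0.025]]
  ]
}}

```text
clock: 16.23
position: [434.3, 330.3, 150.8]
ee_rot: [1.0, 0.006, 0.0, -0.0]
contact_force: [0.1, 0.4, 0.1]
gripper_width: 8.9
grasp_force: 60.0
```

```bash
python3 w.py w5
python3 - <<'E'
from h import *
import cv2,pickle
s=arm.read_state();p=pickle.load(open("pics/w5.pkl","rb"));P=s["position"]
k=np.array([434.5,330.8,74]);print(proj("wrist",k,p=p),proj("wrist",P-[0,0,39],p=p),proj("wrist",P+[0,0,33],p=p))
a=cv2.imread("pics/w5.png")[180:480,200:600]
im=arm.get_image("side")[120:180,135:215,::-1]; im2=arm.get_image("scene")[150:240,300:420,::-1]
b=cv2.resize(im,(400,300),interpolation=cv2.INTER_CUBIC);c=cv2.resize(im2,(400,300),interpolation=cv2.INTER_CUBIC)
cv2.imwrite("pics/w5m.png",np.vstack([np.hstack([a,b]),np.hstack([cv2.resize(a[0:150,100:300],(400,300)),c])]))
E
```

```text
16.225 [434.278 330.333 150.778] theta 0.011097445369109301 z [ 0.001  0.    -1.   ] j [ 0.948  0.302 -0.275  0.    -0.993  0.634] F [0.076 0.394 0.149] 8.872499183613664
[391.36189142 305.38339361] [392.00081816 329.31660361] [392.14930907 406.32473296]
```

View pics/w5m.png

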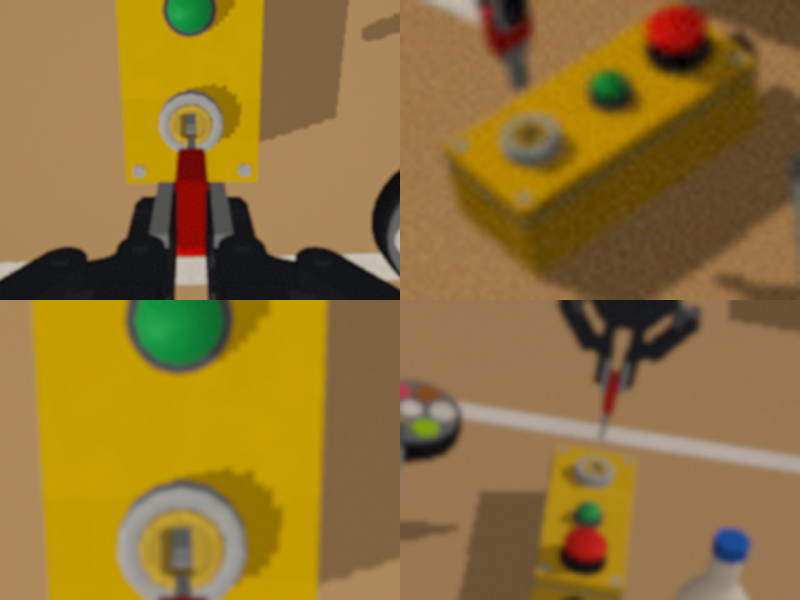

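Run:
```python
from h import *
import cv2,pickle
np.set_printoptions(precision=1,suppress=True)
s=arm.read_state();p=pickle.load(open("pics/w5.pkl","rb"));P=s["position"]
for d in[(-14,33),(14,33),(14,-1),(14,7),(-14,-1),(10,-11),(6,-11),(5,-39)]:print(d,proj("wrist",P+[d[0],0,d[1]],p=p))
h=cv2.cvtColor(cv2.imread("pics/w5.png"),cv2.COLOR_BGR2HSV)
M=((h[...,0]<8)|(h[...,0]>172))&(h[...,1]>150)&(h[...,2]>60);M[:310]=0;M[450:]=0;M[:,:350]=0;M[:,440:]=0
for r in range(318,446,4):
    c=np.flatnonzero(M[r]);print(r,(c.min(),c.max(),int(h[r,c,2].mean())) if len(c) else None,end=" ")
g=h[...,2];print(); print(g[280:336:2,391])
```

```text
(-14, 33) [391.5 444. ]
(14, 33) [392.5 367.2]
(14, -1) [392.4 329.7]
(14, 7) [392.4 337.2]
(-14, -1) [391.5 394.5]
(10, -11) [392.2 330.4]
(6, -11) [392.1 339.4]
(5, -39) [392.  319.6]
318 None 322 None 326 None 330 (np.int64(381), np.int64(401), 108) 334 (np.int64(380), np.int64(402), 107) 338 (np.int64(380), np.int64(402), 107) 342 (np.int64(379), np.int64(403), 108) 346 (np.int64(379), np.int64(403), 108) 350 (np.int64(379), np.int64(403), 108) 354 (np.int64(378), np.int64(404), 109) 358 (np.int64(378), np.int64(404), 108) 362 (np.int64(376), np.int64(405), 131) 366 (np.int64(374), np.int64(408), 136) 370 (np.int64(374), np.int64(408), 135) 374 (np.int64(376), np.int64(406), 138) 378 (np.int64(376), np.int64(406), 138) 382 (np.int64(376), np.int64(406), 137) 386 (np.int64(376), np.int64(406), 137) 390 (np.int64(376), np.int64(406), 137) 394 (np.int64(376), np.int64(406), 137) 398 (np.int64(376), np.int64(406), 137) 402 (np.int64(376), np.int64(406), 137) 406 (np.int64(376), np.int64(406), 137) 410 (np.int64(376), np.int64(406), 135) 414 (np.int64(376), np.int64(406), 133) 418 (np.int64(376), np.int64(406), 133) 422 (np.int64(376), np.int64(406), 133) 426 (np.int64(375), np.int64(406), 140) 430 (np.int64(375), np.int64(406), 167) 434 (np.int64(375), np.int64(406), 167) 438 None 442 None 
[155 153 156 178 191 182 163 119  90  88  88  90 103 111 109 115 117 102
  92  88  83  82  82  86  97 106 107 107]
```

Run:
```python
import cv2
a=cv2.imread("pics/w5.png")[270:345,345:440]
cv2.imwrite("pics/w5z.png",cv2.resize(a,(760,600),interpolation=cv2.INTER_CUBIC))
```

```text
(no output)
```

View pics/w5z.png

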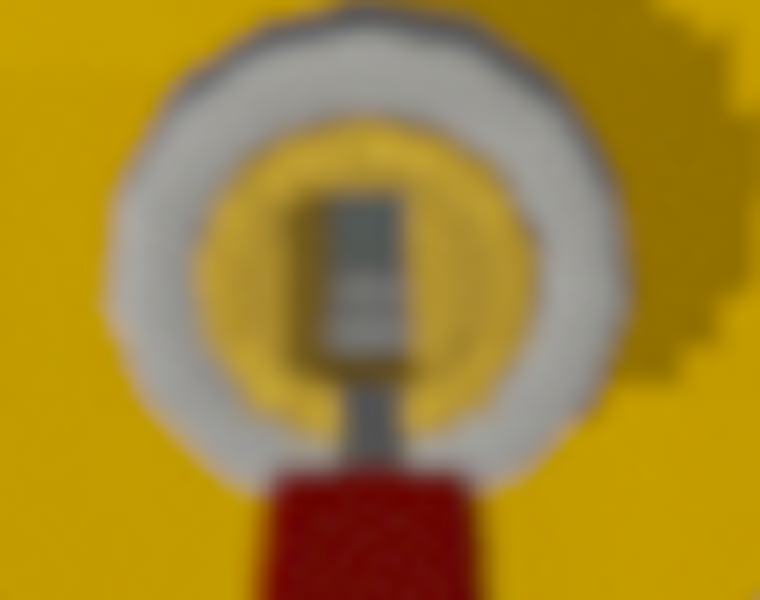

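Call:
{"method": "servo_tool", "body": {
  "rows": [
    [[0,-0.7,-0.4,10,0,0,-0.008],[0,-0.7,-0.4,20,0,0,-0.008],[0,-0.7,-0.4,30,0,0,-0.008],[0,-0.7,-0.4,34,0,0,-0.008],[0,-0.7,-0.4,38,0,0,-0.008],[0,-0.7,-0.4,40,0,0,-0.008],[0,-0.7,-0.4,42,0,0,-0.008],[0,-0.7,-0.4,42,0,0,-0.008]]
  ]
}}

```text
clock: 17.38
position: [433.2, 330.6, 108.3]
ee_rot: [1.0, 0.01, 0.0, -0.0]
contact_force: [0.5, -0.7, -0.9]
gripper_width: 9.3
grasp_force: 60.0
```

Call:
{"method": "servo_tool", "body": {
  "rows": [
    [[0,0,0,1,0,0,0],[0,0,0,2,0,0,0],[0,0,0,3,0,0,0],[0,0,0,4,0,0,0],[0,0,0,5,0,0,0]]
  ]
}}

```text
clock: 18.0
position: [433.2, 330.6, 103.2]
ee_rot: [1.0, 0.01, 0.0, 0.0]
contact_force: [-0.6, 0.8, -0.8]
gripper_width: 9.2
grasp_force: 60.0
```

Call:
{"method": "servo_tool", "body": {
  "rows": [
    [[0,0,0,0.5,0,0,0.07],[0,0,0,1,0,0,-0.07],[0,0,0,1.5,0,0,0.07],[0,0,0,2,0,0,-0.07],[0,0,0,2.5,0,0,0.07],[0,0,0,3,0,0,-0.07],[0,0,0,3.5,0,0,0.07],[0,0,0,4,0,0,-0.07],[0,0,0,4.5,0,0,0.07],[0,0,0,5,0,0,0]]
  ]
}}

```text
clock: 19.25
position: [433.8, 331.2, 100.9]
ee_rot: [1.0, 0.011, 0.001, -0.001]
contact_force: [-4.6, -1.3, 12.7]
gripper_width: 9.4
grasp_force: 61.7
```

Call:
{"method": "servo_tool", "body": {
  "rows": [
    [[0,0,0,0.5,0,0,0.1],[0,0,0,1,0,0,0],[0,0,0,1,0,0,-0.1],[0,0,0,1,0,0,0],[0,0,0,1.5,0,0,0.1],[0,0,0,1.5,0,0,-0.1],[0,0,0,2,0,0,0.1],[0,0,0,2,0,0,-0.1],[0,0,0,2,0,0,0]]
  ]
}}

```text
clock: 20.38
position: [434.1, 331.3, 98.6]
ee_rot: [1.0, 0.01, 0.001, -0.001]
contact_force: [-1.4, -2.0, 9.4]
gripper_width: 9.5
grasp_force: 61.2
```

Call:
{"method": "servo_tool", "body": {
  "rows": [
    [[0,0.8,-0.5,0.5,0,0,0.09],[0,0.8,-0.5,1,0,0,-0.09],[0,0.8,-0.5,1.5,0,0,0.09],[0,0.8,-0.5,2,0,0,-0.09],[0,0.8,-0.5,2.5,0,0,0.09],[0,0.8,-0.5,3,0,0,-0.09],[0,0.8,-0.5,3.5,0,0,0.09],[0,0.8,-0.5,4,0,0,-0.09],[0,0.8,-0.5,4.5,0,0,0.09],[0,0.8,-0.5,5,0,0,0]]
  ]
}}

```text
clock: 21.62
position: [434.4, 331.7, 93.2]
ee_rot: [1.0, 0.011, 0.001, -0.001]
contact_force: [-2.5, -1.6, 9.7]
gripper_width: 9.5
grasp_force: 61.2
```

Passing the pins; continue towards the shoulder (TCP about 85).

Call:
{"method": "servo_tool", "body": {
  "rows": [
    [[0,0.2,-0.2,0.5,0,0,0.09],[0,0.2,-0.2,1,0,0,-0.09],[0,0.2,-0.2,1.5,0,0,0.09],[0,0.2,-0.2,2,0,0,-0.09],[0,0.2,-0.2,2.5,0,0,0.09],[0,0.2,-0.2,3,0,0,-0.09],[0,0.2,-0.2,3.5,0,0,0.09],[0,0.2,-0.2,4,0,0,-0.09],[0,0.2,-0.2,4.5,0,0,0.09],[0,0.2,-0.2,5,0,0,0]]
  ]
}}

```text
clock: 22.88
position: [434.8, 331.8, 89.9]
ee_rot: [1.0, 0.011, 0.001, -0.0]
contact_force: [-5.9, -2.4, 19.4]
gripper_width: 9.0
grasp_force: 62.5
```

Call:
{"method": "servo_tool", "body": {
  "rows": [
    [[0,0,0,0.5,0,0,0.09],[0,0,0,1,0,0,-0.09],[0,0,0,1.5,0,0,0.09],[0,0,0,2,0,0,-0.09],[0,0,0,2.5,0,0,0.09],[0,0,0,3,0,0,0]]
  ]
}}

```text
clock: 23.62
position: [434.5, 331.7, 85.6]
ee_rot: [1.0, 0.011, 0.001, -0.0]
contact_force: [-3.8, -0.5, 9.9]
gripper_width: 8.9
grasp_force: 61.3
```

Call:
{"method": "servo_tool", "body": {
  "rows": [
    [[0,0,0,0.5,0,0,0.09],[0,0,0,1,0,0,-0.09],[0,0,0,1.5,0,0,0.09],[0,0,0,2,0,0,-0.09],[0,0,0,2.5,0,0,0.09],[0,0,0,3,0,0,0]]
  ]
}}

```text
clock: 24.38
position: [434.7, 331.7, 84.5]
ee_rot: [1.0, 0.011, 0.001, -0.0]
contact_force: [-8.1, -3.4, 23.2]
gripper_width: 9.3
grasp_force: 63.0
```

Call:
{"method": "servo_tool", "body": {
  "rows": [
    [[0,0,0,0.5,0,0,0.09],[0,0,0,1,0,0,-0.09],[0,0,0,1,0,0,0.09],[0,0,0,1.5,0,0,-0.09],[0,0,0,1.5,0,0,0]]
  ]
}}

```text
clock: 25.0
position: [434.8, 331.7, 84.4]
ee_rot: [1.0, 0.01, 0.002, -0.0]
contact_force: [-9.2, -4.9, 28.3]
gripper_width: 9.4
grasp_force: 63.6
```

Call:
{"method": "servo_tool", "body": {
  "rows": [
    [[0,0,0,-1.5,0,0,0.1],[0,0,0,-2,0,0,0.2],[0,0,0,-2,0,0,0.3],[0,0,0,-2,0,0,0.4],[0,0,0,-2,0,0,0.5],[0,0,0,-2,0,0,0.6],[0,0,0,-2,0,0,0.7],[0,0,0,-2,0,0,0.8],[0,0,0,-2,0,0,0.8]]
  ]
}}

```text
clock: 26.12
position: [434.8, 331.1, 84.6]
ee_rot: [0.925, -0.38, 0.001, -0.0]
contact_force: [-3.9, -3.6, 19.1]
gripper_width: 9.2
grasp_force: 62.4
```

```bash
cat > st.py <<'E'
from h import *
from scipy.spatial.transform import Rotation as Ro
np.set_printoptions(precision=3,suppress=True)
s=arm.read_state();R=Ro.from_quat(s["ee_rot"]).as_matrix();print(s["position"],np.arctan2(R[1,0],R[0,0]),s["joints"],s["contact_force"],s["wrist_torque"],s["gripper_width"])
E
python3 st.py
```

```text
[434.838 331.076  84.551] -0.7795297683600315 [ 0.949  0.378 -0.355  0.003 -0.837 -0.159] [-3.924 -3.603 19.095] [-1.406  1.617  0.054] 9.159754417149763
```

Call:
{"method": "servo_tool", "body": {
  "rows": [
    [[0,0,0,0,0,0,0.1],[0,0,0,0,0,0,0.2],[0,0,0,0,0,0,0.3],[0,0,0,0,0,0,0.4],[0,0,0,0,0,0,0.5],[0,0,0,0,0,0,0.6],[0,0,0,0,0,0,0.7],[0,0,0,0,0,0,0.78],[0,0,0,0,0,0,0.84],[0,0,0,0,0,0,0.84]]
  ]
}}

```text
clock: 27.38
position: [434.8, 330.9, 84.5]
ee_rot: [-0.69, 0.724, -0.001, 0.0]
contact_force: [-4.7, -3.6, 18.4]
gripper_width: 9.1
grasp_force: 62.4
```

```bash
python3 st.py
```

```text
[434.822 330.946  84.487] -1.6191581548889347 [ 0.949  0.378 -0.355  0.003 -0.837 -0.999] [-4.654 -3.562 18.394] [-1.522  1.606  0.081] 9.092314443967632
```

Torque is at the spring's level near the stop; turn a little further to meet the stop.

Call:
{"method": "servo_tool", "body": {
  "rows": [
    [[0,0,0,0,0,0,0.03],[0,0,0,0,0,0,0.06],[0,0,0,0,0,0,0.09],[0,0,0,0,0,0,0.09]]
  ]
}}

```text
clock: 27.88
position: [434.6, 331.0, 84.5]
ee_rot: [-0.657, 0.754, -0.001, 0.0]
contact_force: [-5.4, -4.0, 18.7]
gripper_width: 9.1
grasp_force: 62.4
```

```bash
python3 st.py
```

```text
[434.642 331.035  84.51 ] -1.7088396340788627 [ 0.949  0.378 -0.355  0.002 -0.837 -1.089] [-5.364 -3.99  18.681] [-1.348  1.833  0.104] 9.141583963921446
```

Call:
{"method": "servo_tool", "body": {
  "rows": [
    [[0,0,0,0,0,0,0.03],[0,0,0,0,0,0,0.05],[0,0,0,0,0,0,0.05]]
  ]
}}

```text
clock: 28.25
position: [434.5, 331.1, 84.5]
ee_rot: [-0.638, 0.77, -0.001, 0.0]
contact_force: [-5.3, -3.9, 18.9]
gripper_width: 8.8
grasp_force: 62.5
```

```bash
python3 st.py
python3 - <<'E'
from h import *
import cv2
im=arm.get_image("side")[:,:,::-1]
# tray green patch and box check
a=cv2.resize(im[70:230,130:400],(800,474),interpolation=cv2.INTER_CUBIC);cv2.imwrite("pics/end.png",a)
E
```

```text
[434.485 331.069  84.487] -1.7586238141527324 [ 0.949  0.378 -0.355  0.002 -0.837 -1.138] [-5.322 -3.921 18.868] [-1.307  2.021  0.11 ] 8.799056896366443
```

View pics/end.png

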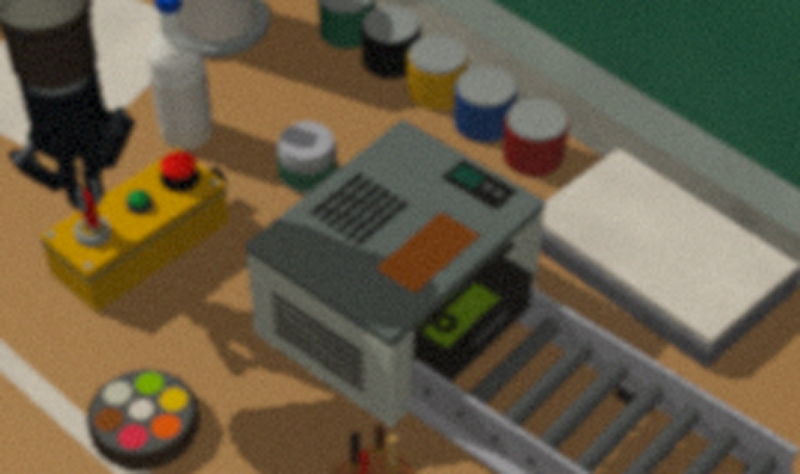

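```bash
python3 -c "
from bench import arm
print(arm.job_done())"
```

```text
the job is handed in; nothing more can be done
None
```

The job is handed in: the tray stopped hard against the bay stops, and the key went in to its shoulder before I turned it clockwise to the stop (wrist torque rose past the spring's 0.08 N m). The arm is still gripping and holding it turned, I saw nothing else disturbed, and it finished at about 28 s of the 72 s allowed; the judge's verdict was not shown.

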